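Hang the hammer in its forked ring holder

ROBOT

A 6-joint arm with a two-finger parallel gripper is mounted at the origin on the work surface; the furniture and walls round the work are solid. World frame = base frame: x ahead of the robot, y to its left, z up, the work surface at z = 0. Lengths are in m, angles in degrees, forces in N, time in s.
With the tool pointing down it reaches from about 0.35 to 0.875 m from the base axis. Payload 4.2 kg.
Tool frame: the origin (TCP) lies where the fingers leave the gripper's body, on its centre line; the fingertips stand 70 mm ahead of it and the grasp point (between the pads) lies 51 mm ahead of it; z points along the fingers, y is the direction in which the jaws open and shut (so a half turn about z gives the same grasp; the last joint's range is limited). The gripper opens to 87 mm and grips with 3 to 60 N. Pads are 19 mm wide; open, the fingers measure 117 mm over their backs; the gripper's body (75 mm by 190 mm) begins 51 mm behind the grasp point.
Start: joints at [-61.902, 22.042, 0.453, 0, -68.411, -14.817], TCP at [0.144, -0.608, 0.292] pointing down, gripper open.
Joint ranges: [-179.83, 179.83], [-69.29, 118.12], [-61.27, 80.66], [-181.25, 117.63], [-171.15, -9.14], [-177.46, 177.46]. Speed limits (degrees/s): [159.86, 159.86, 180, 180, 180, 180].

INTERFACE

Orientations are given as a 3x3 rotation matrix whose columns are the frame's x, y, z axes.
In Python, from station import sense, capture, camera_model, finish_job gives the robot as it stands.
- The arm moves only by the shell command python3 -m inch 'ROWS'. ROWS is JSON, a list of rows, each an object with "hand": the closure, from 0 (fully open) to 1 (shut); "slide": the shift along the world's x, y, z in cm, a list of three; "yaw": the turn about the world's z in rad. A call has 1 to 10 rows; each row is the pose to reach, as a shift and turn from the pose commanded when the call began; what a row does not reach only later rows make up. A row lasts 1/8 s, in which the tool goes at most 62.5 mm and 10.7 degrees, less where a joint would pass 70% of its speed; a pose out of reach is approached as far as the arm can. A call with a gripper value outside its range is refused whole. The fingers move at their own pace and stop on an object; the grip force is fixed at half the most. Time passes only in rows, so rows that repeat a pose let the fingers close. It gives the time, the measured TCP pose, the force and the opening at its end, in the units of the state.
- sense(): the state, without advancing time (a new reading comes with each control period).
- capture(name): name is "scene" or "top" or "wrist"; returns the picture (420x560x3 uint8, blue, green, red); there is no depth.
- camera_model(name): a dict with "mtx" (3x3 intrinsics, pixels), "k1" (the pictures are not rectified: a ray, as slopes to the right and down, at radius r is drawn at 1 + k1 r^2 times it, then the intrinsics apply), "xyz" and "orientation" of the camera in the world; the wrist camera has in their place "tool_from_camera" (4x4, takes a point from camera to tool coordinates, whose origin is the TCP and whose axes are the flange's). Camera axes: x right, y up, looking along -z (the intrinsics and any distortion apply to the point x, -y, -z); pixel columns grow to the right and rows downward; lengths in m; the calibration is good to about 2 mm. A picture is of the moment at which its call begins: read the wrist's pose just before it. camera_model takes no time and is no camera call.
- finish_job(): hands the job in, once; it reports no verdict.
The state is a dict: "time_s": time; "joints": joint angles; "joint_velocities": joint speeds; "effort": joint torques, N m; "tcp_pos": TCP position; "ee_rot": TCP orientation; "wrist_force": force on the tool from outside, world axes, zero at the start; "moment": the same for the moment, N m; "gripper_width": opening from 0.0 (shut) to 1.0 (fully open).
Only numpy, scipy, OpenCV 4.12 (cv2) and the standard library are available. Lean on these libraries where they do the work, as an engineer would, in place of code of your own. Each camera call takes 0.05 s, during which the arm holds its last target. There are 200 camera calls.

TASK

Take the stubby hammer out of the wooden block and put it away in the steel holder with the forked collar: lower its handle down through the ring, then, pressing only lightly, turn it until its head drops fully home in the fork. Leave it hanging there upright, and do not disturb the loose things on the bench.

Things in the scene. Friction and masses are not known exactly. Their poses are not given: they have to be found in the camera images.
- hammer: stubby hammer standing handle-down in the wooden block, 0.2 to 0.4 kg. Origin on the axis of its head, above the handle. Own x: along the head, a square steel bar 20 x 20 in section and 64 long (x -32 to +32, both ends alike, faces standing out 2 more); own z: from handle to head
- eye (a point): middle of the flat-sided steel eye block round the middle of the hammer's head, 10 above hammer's origin: 28 long (along x), 24 wide (y), from 4 below to 24 above that origin. The place to grip, across y, from above. Keep the fingertips no lower than the head's axis (hammer's origin): lower ones strike the collar's shoulders or prongs
- handle_end (a point): lower, rounded end of the wooden handle, on its centre line, 105 below hammer's origin. The handle is at most 15 in diameter
- block: fixed wooden block 80 x 80 x 70 high with a blind square hole 16.5 wide and 55 deep in the middle of its top, in which the hammer stands loosely (it may lean by about 2 degrees; handle end 15 above the bench). Origin under its centre
- holder: fixed dark steel tool holder with the bright forked collar. Origin at the bench straight below the ring's centre; z up. The foot plate (130 x 90 x 10) and the post (62 to 82 from the ring's axis, its bolts up to z = 105) lie towards its +x; an arm from the post carries the collar on springs: it gives way from about 6 N downward load, 1 mm per N, for 6 mm, then is hard. More than 30 N between hammer and holder damages it
- ring (a point): ring mouth, z = 116: a vertical hole 20 wide, slightly chamfered, in the collar plate (60 x 43). On the plate two opposite forks, 18 to 28 from the hole's axis: each two prongs 23.5 apart (tops z = 136) over a flat seat (z = 125); the head lies across both. Midway between the forks, 14.5 off the axis, two shoulders (z = 130). Axes as holder
- collar_pivot (a point): on the ring's axis at z = 108. The collar swivels stiffly about it (0.25 N m) and was left turned up to 0.75 rad either way; at zero the line through both forks is the holder's x axis. The turn is not measured: find it by feel (head resting lightly on the prongs, turn until it drops) or by sight. Hard pressing drags it along
- seat (a point): fixed point on the ring's axis, 135 above the bench: where hammer's origin lies when the head is fully home in the fork (handle end then 30 above the bench; a head lying on the prongs is about 11 too high, one over 1 rad askew lies on the shoulders, 5 too high). Axes as holder
- plain_stand: second fixed stand of the same make and size, but with only a plain square hole in its arm, without the forked collar (top at z = 101): not to be used. Origin as for holder
- stator_ring: stator ring with copper-coloured coils, 58 across, 23 high; loose on the bench, not part of the job. Origin under its centre
- solder_reel: small reel of solder wire with flanges, 54 across, 42 high, standing on end; loose on the bench, not part of the job. Origin under its centre
- tape_2: roll of beige tape lying flat, 94 across, 25 high; loose on the bench, not part of the job. Origin under its centre
Not all that is in view belongs to the job. What is shaped like the holder but yellow is not meant.

How it is judged:
By the outcome, as a careful person would: the job done as asked, in the order asked, and still so for the second after the job is handed in, with the robot touching nothing.
It also fails if it takes over 64 s, if anything falls off the work surface, if the arm or the gripper's body presses on something with over 40 N, if the wrist force passes 120 N, or if a joint passes its speed limit or range.

## Working session

There is one attempt and no reset: what is moved stays moved. The work goes in short steps, Python scripts to look and compute and a shell command to move; the robot and the scene stay as the last step left them, time stands still between calls to the robot, and variables do not carry over. Pictures are saved under pics/ and viewed, about 8 in all and at most 12, crops included, and the job is handed in when it is done.

```bash
mkdir -p pics; cat > h.py <<'E'
import numpy as np, cv2
from station import sense, capture, camera_model
def cam(name,s=None):
    m=camera_model(name)
    if name=='wrist':
        T=np.array(m['tool_from_camera']); R=np.array(s['ee_rot']); 
        return m, R@T[:3,:3], R@T[:3,3]+np.array(s['tcp_pos'])
    return m, np.array(m['orientation']), np.array(m['xyz'])
def proj(c,P):
    m,R,t=c; p=(np.atleast_2d(P)-t)@R; x=p[:,0]/-p[:,2]; y=-p[:,1]/-p[:,2]
    f=1+m['k1']*(x*x+y*y); K=np.array(m['mtx'])
    return np.c_[K[0,0]*x*f+K[0,2],K[1,1]*y*f+K[1,2]]
def onz(c,uv,z):
    m,R,t=c; K=np.array(m['mtx']); d=[(uv[0]-K[0,2])/K[0,0],(uv[1]-K[1,2])/K[1,1]]
    x,y=d
    for _ in range(20):
        f=1+m['k1']*(x*x+y*y); x,y=d[0]/f,d[1]/f
    r=R@np.array([x,-y,-1]); return t+r*(z-t[2])/r[2]
E
python3 - <<'E'
from h import *
s=sense(); print(s['time_s'],s['tcp_pos'],s['ee_rot'],s['gripper_width'],s['wrist_force'])
for n in('scene','top'):
    im=capture(n); np.save(n,im); cv2.imwrite(f'pics/{n}0.png',cv2.resize(im,(800,600))); m=camera_model(n);print(m)
print(camera_model('wrist'))
E
```

```text
0.0 [ 0.14347838 -0.60785039  0.2911281 ] [[-9.73302870e-01 -2.29523698e-01 -6.28899482e-04]
 [-2.29524528e-01  9.73300510e-01  2.14643284e-03]
 [ 1.19450985e-04  2.23347710e-03 -9.99997499e-01]] 0.9981766224552394 [-0.12841876 -0.37944699 -0.02488866]
{'mtx': array([[397.02444583,   0.        , 282.05568875],
       [  0.        , 397.02444583, 209.9016165 ],
       [  0.        ,   0.        ,   1.        ]]), 'k1': -0.02755543371482075, 'xyz': array([0.01472497, 0.76516543, 0.94939348]), 'orientation': array([[-0.85833669,  0.32468512, -0.39728793],
       [-0.5130829 , -0.54011509,  0.66709941],
       [ 0.00201604,  0.77643754,  0.63019098]])}
{'mtx': array([[470.10958551,   0.        , 272.7121914 ],
       [  0.        , 470.10958551, 221.15321572],
       [  0.        ,   0.        ,   1.        ]]), 'k1': -0.15037220803757656, 'xyz': array([ 0.24343791, -0.12311713,  1.90267524]), 'orientation': array([[-0.02302062,  0.98636587, -0.16294913],
       [-0.99970352, -0.02141882,  0.01158031],
       [ 0.00793225,  0.16316741,  0.98656651]])}
{'mtx': array([[346.12354701,   0.        , 275.70381967],
       [  0.        , 346.12354701, 209.0748964 ],
       [  0.        ,   0.        ,   1.        ]]), 'k1': -0.06425911867483558, 'tool_from_camera': array([[ 5.46945193e-04,  9.61724937e-01,  2.74016143e-01,
         7.63727523e-02],
       [ 9.99999798e-01, -6.14692357e-04,  1.61376937e-04,
        -4.26613191e-04],
       [ 3.23635853e-04,  2.74015999e-01, -9.61725079e-01,
        -9.19362589e-02],
       [ 0.00000000e+00,  0.00000000e+00,  0.00000000e+00,
         1.00000000e+00]])}
```

View pics/top0.png

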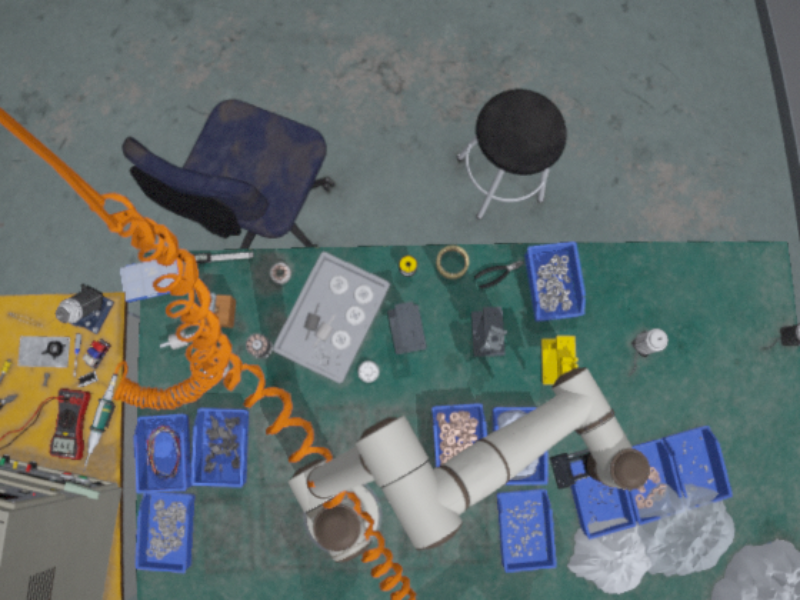

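View pics/scene0.png

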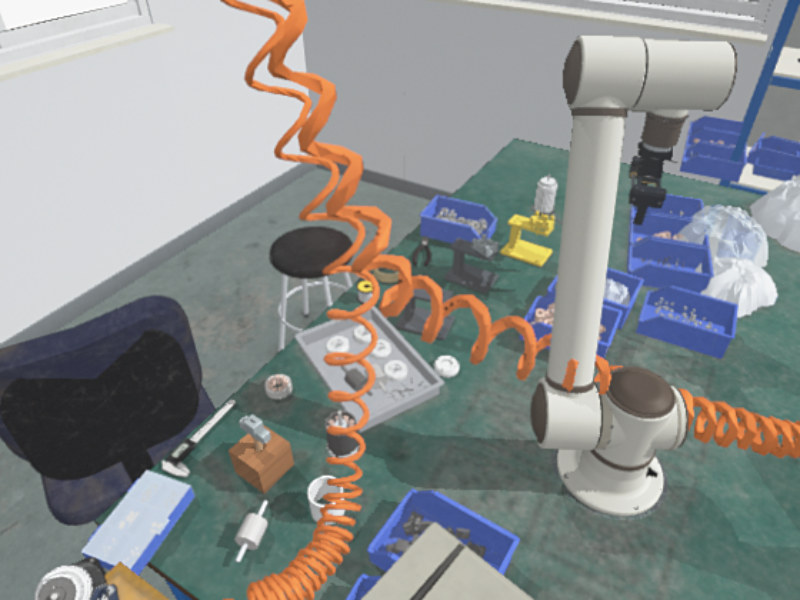

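Top view: wooden block is at about (222,310), partly under the coil, and two dark stands are at (407,328) and (488,330). Scene view: block with hammer at (260,445). I'll zoom in on these.

```bash
python3 - <<'E'
from h import *
a=np.load('scene.npy');b=np.load('top.npy')
def cr(im,x,y,w,h): return cv2.resize(im[y:y+h,x:x+w],(400,300),interpolation=cv2.INTER_CUBIC)
cv2.imwrite('pics/z1.png',np.vstack([np.hstack([cr(a,150,270,80,60),cr(a,270,150,100,75)]),np.hstack([cr(b,120,190,80,60),cr(b,260,195,100,75)])]))
c=cam('scene');t=cam('top')
print('block top', onz(c,(182,308),.07),'head',onz(c,(179,300),.16))
print('block from top',onz(t,(155,217),.1))
for n,p in(('A',(285,230)),('B',(342,231))): print(n,onz(t,p,.1), onz(t,p,0))
E
```

```text
block top [0.58500693 0.33420208 0.07      ] head [0.54936022 0.36386786 0.16      ]
block from top [0.56771343 0.3169612  0.1       ]
A [ 0.50539984 -0.1910965   0.1       ] [ 0.51993169 -0.19486753  0.        ]
B [ 0.49650506 -0.41292585  0.1       ] [ 0.51054348 -0.42900244  0.        ]
```

View pics/z1.png

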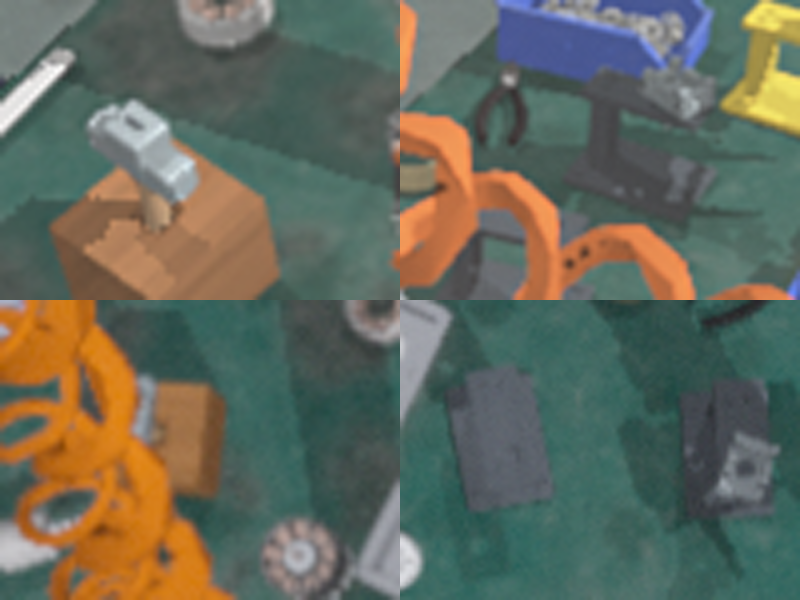

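```bash
python3 - <<'E'
from h import *
c=cam('scene');t=cam('top')
f=lambda x,y:(150+x/5,270+y/5)
print('eye',onz(c,f(130,118),.144)); 
a=onz(c,f(97,128),.12);b=onz(c,f(180,178),.12);print(a,b,np.degrees(np.arctan2(*(b-a)[[1,0]])))
g=lambda x,y:(260+(x-400)/4,195+(y-300)/4)
print('ring',onz(t,g(746,467),.12))
s=lambda x,y:(270+(x-400)/4,150+y/4)
print('ring scene',onz(c,s(683,88),.125))
print('post top', onz(t,g(728,395),.1))
print('proj block', proj(t,[[.57,.345,.07]]))
E
```

```text
eye [0.58071147 0.34433563 0.144     ]
[0.6078652  0.34577384 0.12      ] [0.54889107 0.34770137 0.12      ] 178.12799074698728
ring [ 0.47099567 -0.42611047  0.12      ]
ring scene [ 0.46171788 -0.41365866  0.125     ]
post top [ 0.54481978 -0.4151898   0.1       ]
proj block [[149.88296884 217.88209054]]
```

```bash
python3 - <<'E'
from h import *
c=cam('scene');t=cam('top')
hsv=cv2.cvtColor(np.load('scene.npy'),cv2.COLOR_BGR2HSV)
def org(u,v):
    u,v=int(u),int(v)
    return 0<=u<560 and 0<=v<420 and 4<hsv[v,u,0]<14 and hsv[v,u,1]>190
for p in [(141,205),(150,225),(158,240),(167,262),(140,250),(125,270),(160,272),(190,275),(205,300),(222,320),(130,190),(110,160),(95,145)]:
    print(p,[(z/100,onz(t,p,z/100)[:2].round(2).tolist()) for z in range(2,180,4) if org(*proj(c,onz(t,p,z/100))[0])])
E
```

```text
(141, 205) []
(150, 225) []
(158, 240) []
(167, 262) []
(140, 250) []
(125, 270) []
(160, 272) []
(190, 275) []
(205, 300) []
(222, 320) []
(130, 190) []
(110, 160) []
(95, 145) []
```

```bash
python3 - <<'E'
from h import *
c=cam('scene');t=cam('top')
im=np.load('scene.npy').astype(int); 
m=(im[...,2]>150)&(im[...,0]<90)&(im[...,2]-im[...,1]>60)&(im[...,1]-im[...,0]>20)
m=cv2.morphologyEx(m.astype(np.uint8),cv2.MORPH_CLOSE,np.ones((3,3)))
print(m.sum(), im[300,345*7//10-2])
b=np.load('top.npy').astype(int)
def org(u,v):
    u,v=int(u),int(v)
    return 0<=u<560 and 0<=v<420 and m[v,u]
for p in [(141,205),(150,225),(158,240),(167,262),(140,250),(125,270),(160,272),(190,275),(205,300),(222,320),(130,190),(110,160),(95,145)]:
    print(p,b[p[1],p[0]],[(z/100,)+tuple(onz(t,p,z/100)[:2].round(2).tolist()) for z in range(2,180,5) if org(*proj(c,onz(t,p,z/100))[0])])
E
```

```text
12139 [ 76 131 225]
(141, 205) [ 19 129 219] [(0.62, 0.51, 0.23), (0.72, 0.49, 0.2)]
(150, 225) [ 26 129 219] [(0.62, 0.45, 0.2)]
(158, 240) [ 23 124 214] [(0.37, 0.44, 0.24), (0.52, 0.42, 0.2)]
(167, 262) [ 47 121 202] [(0.42, 0.36, 0.2), (0.47, 0.36, 0.19)]
(140, 250) [ 81 104 132] [(0.42, 0.4, 0.29), (0.52, 0.39, 0.26), (0.57, 0.39, 0.24)]
(125, 270) [ 27  94 171] [(0.02, 0.37, 0.46), (0.07, 0.36, 0.44), (0.12, 0.36, 0.43), (0.17, 0.36, 0.41), (0.52, 0.33, 0.3)]
(160, 272) [ 44 105 183] [(0.47, 0.33, 0.21)]
(190, 275) [ 22 117 202] [(0.32, 0.33, 0.14), (0.37, 0.32, 0.13)]
(205, 300) [85 88 74] [(0.32, 0.24, 0.09)]
(222, 320) [72 75 63] [(0.27, 0.17, 0.04)]
(130, 190) [ 30 123 208] [(0.77, 0.52, 0.22)]
(110, 160) [ 29 118 204] []
(95, 145) [110 114 114] []
```

```bash
R='"slide":[40.7,30.8,4],"yaw":-0.23'; python3 -m inch '[{"hand":0,"slide":[40.7,30.8,4],"yaw":-0.23},{"hand":0,"slide":[40.7,30.8,4],"yaw":-0.23},{"hand":0,"slide":[40.7,30.8,4],"yaw":-0.23},{"hand":0,"slide":[40.7,30.8,4],"yaw":-0.23},{"hand":0,"slide":[40.7,30.8,4],"yaw":-0.23},{"hand":0,"slide":[40.7,30.8,4],"yaw":-0.23},{"hand":0,"slide":[40.7,30.8,4],"yaw":-0.23},{"hand":0,"slide":[40.7,30.8,4],"yaw":-0.23},{"hand":0,"slide":[40.7,30.8,4],"yaw":-0.23}]'
```

```text
time_s: 1.23
tcp_pos: [0.553, -0.2977, 0.3314]
ee_rot: [[-1.0, -0.006, -0.001], [-0.006, 1.0, 0.001], [0.001, 0.001, -1.0]]
wrist_force: [-1.0, -0.2, 0.0]
gripper_width: 1.0
```

```bash
python3 -m inch '[{"hand":0,"slide":[-9,-12,0],"yaw":0},{"hand":0,"slide":[-9,-12,0],"yaw":0},{"hand":0,"slide":[-9,-12,0],"yaw":0},{"hand":0,"slide":[-9,-12,0],"yaw":0}]'
python3 - <<'E'
from h import *
s=sense(); im=capture('wrist'); np.save('w1',im); import pickle; pickle.dump(s,open('s1.pkl','wb'))
cv2.imwrite('pics/w1.png',cv2.resize(im,(800,600),interpolation=cv2.INTER_CUBIC)); print(s['time_s'],s['tcp_pos'])
E
```

```text
time_s: 1.72
tcp_pos: [0.4586, -0.4219, 0.3318]
ee_rot: [[-1.0, 0.002, -0.001], [0.002, 1.0, 0.001], [0.001, 0.001, -1.0]]
wrist_force: [0.6, -0.2, 0.1]
gripper_width: 1.002
1.725 [ 0.45860466 -0.42186513  0.33176982]
```

View pics/w1.png

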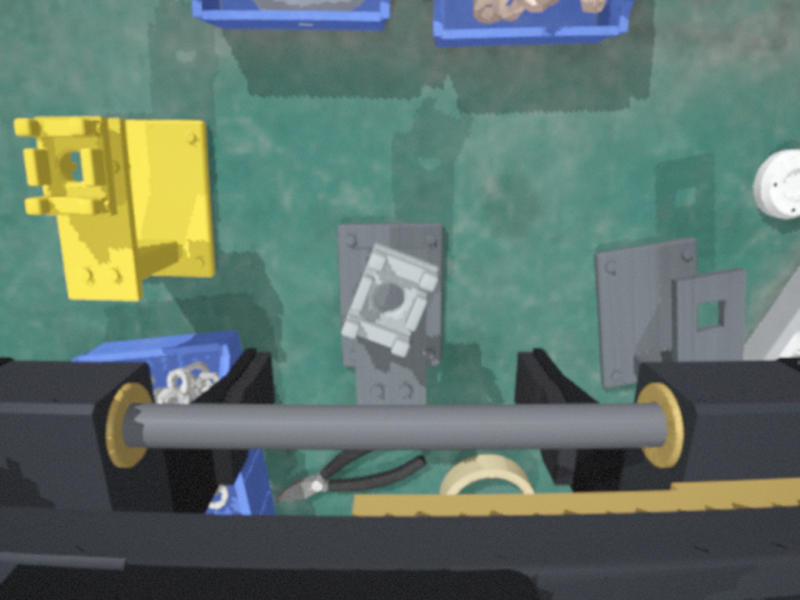

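```bash
cat > m.py <<'E'
from h import *
import pickle
s=pickle.load(open('s1.pkl','rb')); c=cam('wrist',s); q=lambda x,y:(x*.7,y*.7)
print('hole',onz(c,q(389,297),.116))
for z in(.125,.13):
    P=[onz(c,q(*p),z) for p in((377,245),(439,268),(405,353),(343,331))]
    print(np.mean(P,0)); 
    for a,b in((0,3),(1,2)): d=P[a]-P[b]; print(np.degrees(np.arctan2(d[1],d[0])),np.hypot(*d[:2]))
    for a,b in((1,0),(2,3)): d=P[a]-P[b]; print('w',np.degrees(np.arctan2(d[1],d[0])),np.hypot(*d[:2]))
# foot plate orientation, left edge & right edge z .01
P=[onz(c,q(*p),.01) for p in((340,225),(442,225),(343,366),(441,366))]
for a,b in((2,0),(3,1)): d=P[a]-P[b]; print('foot',np.degrees(np.arctan2(d[1],d[0])),np.hypot(*d[:2]),P[a],P[b])
E
python3 m.py; python3 -m inch '[{"hand":0,"slide":[9,17,0]},{"hand":0,"slide":[9,17,0]},{"hand":0,"slide":[15,34,0]},{"hand":0,"slide":[15,34,0]},{"hand":0,"slide":[15,34,0]},{"hand":0,"slide":[18,50,0]},{"hand":0,"slide":[18,50,0]},{"hand":0,"slide":[18,50,0]},{"hand":0,"slide":[18,50,0]}]'
```

```text
hole [ 0.46869947 -0.42566015  0.116     ]
[ 0.46838357 -0.42445702  0.125     ]
158.03500265742178 0.059861508498817724
159.77253653765817 0.0600094366017691
w 69.32739033578088 0.04076909482377408
w 69.11031309041975 0.042585771948459104
[ 0.4669456  -0.42442311  0.13      ]
158.03500265742178 0.05885975738122632
159.77253653765825 0.0590052099845425
w 69.32739033578088 0.0400868452893556
w 69.11031309041965 0.041873121270040246
foot -0.5720303584824058 0.12750846307336738 [ 0.56329605 -0.46876579  0.01      ] [ 0.43579395 -0.46749279  0.01      ]
foot 1.0206839382413861 0.1275170453216918 [ 0.56344078 -0.37991831  0.01      ] [ 0.43594396 -0.38218981  0.01      ]invalid input
```

```bash
python3 -m inch '[{"hand":0,"slide":[9,17,0],"yaw":0},{"hand":0,"slide":[9,17,0],"yaw":0},{"hand":0,"slide":[15,34,0],"yaw":0},{"hand":0,"slide":[15,34,0],"yaw":0},{"hand":0,"slide":[15,34,0],"yaw":0},{"hand":0,"slide":[18,50,0],"yaw":0},{"hand":0,"slide":[18,50,0],"yaw":0},{"hand":0,"slide":[18,50,0],"yaw":0},{"hand":0,"slide":[18,50,0],"yaw":0}]'; python3 -c "
from station import sense;print(sense()['effort'])"
```

```text
time_s: 2.9
tcp_pos: [0.6405, 0.0841, 0.3318]
ee_rot: [[-1.0, -0.006, -0.001], [-0.006, 1.0, 0.0], [0.001, 0.0, -1.0]]
wrist_force: [-0.7, -1.5, 0.3]
gripper_width: 1.003
[-2.71684220e-01 -4.10164797e+01  1.90335685e+01  4.22225833e+00
  2.95821865e-04  1.84251820e-01]
```

```bash
python3 -m inch '[{"hand":0,"slide":[0,12,0],"yaw":0},{"hand":0,"slide":[0,12,0],"yaw":0},{"hand":0,"slide":[-6,26,0],"yaw":0},{"hand":0,"slide":[-6,26,0],"yaw":0},{"hand":0,"slide":[-6,26,0],"yaw":0},{"hand":0,"slide":[-6,26,0],"yaw":0}]'
cat > w.py <<'E'
from h import *
import pickle,sys
n=sys.argv[1]
s=sense(); im=capture('wrist'); pickle.dump(s,open(f's{n}.pkl','wb'))
cv2.imwrite(f'pics/w{n}.png',cv2.resize(im,(800,600),interpolation=cv2.INTER_CUBIC)); print(s['time_s'],s['tcp_pos'],s['effort'])
E
python3 w.py 2
```

```text
time_s: 3.65
tcp_pos: [0.5788, 0.3428, 0.3318]
ee_rot: [[-1.0, -0.007, -0.001], [-0.007, 1.0, -0.0], [0.001, -0.0, -1.0]]
wrist_force: [-0.1, -0.6, 0.8]
gripper_width: 0.999
3.65 [0.57880232 0.34280721 0.33177365] [  1.05607141 -42.76214004  19.62760448   4.23706457  -0.04475002
  -0.06270998]
```

View pics/w2.png

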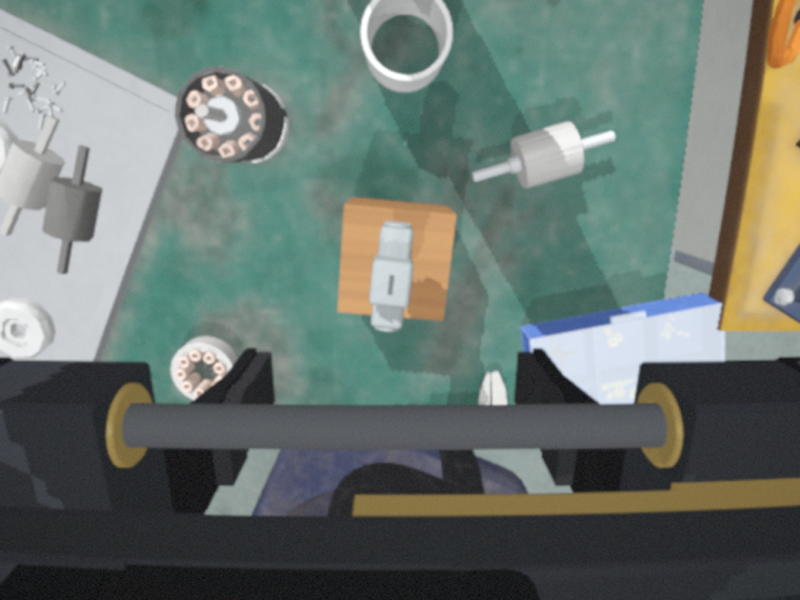

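```bash
python3 - <<'E'
from h import *
import pickle
s=pickle.load(open('s2.pkl','rb')); c=cam('wrist',s); q=lambda x,y:(x*.7,y*.7)
print('eye',onz(c,q(391.5,284),.144))
a=onz(c,q(397,223),.13);b=onz(c,q(386,329),.115);d=a-b;print(a,b,(a+b)/2,np.hypot(*d[:2]),np.degrees(np.arctan2(d[1],d[0])))
P=[onz(c,q(*p),.07) for p in((345,200),(456,211),(444,320),(338,313))];print(np.mean(P,0))
d=P[0]-P[3];print(np.degrees(np.arctan2(d[1],d[0])));d=P[1]-P[2];print(np.degrees(np.arctan2(d[1],d[0])))
E
```

```text
eye [0.57325431 0.34060192 0.144     ]
[0.5394769  0.34358741 0.13      ] [0.61125845 0.33703909 0.115     ] [0.57536768 0.34031325 0.1225    ] 0.0720796239117054 174.7875874729956
[0.57584952 0.34331922 0.07      ]
175.3308425577183
175.95931351179408
```

```bash
python3 -m inch '[{"hand":0.3,"slide":[-0.5,-0.23,-6],"yaw":-0.097},{"hand":0.3,"slide":[-0.5,-0.23,-10],"yaw":-0.097},{"hand":0.3,"slide":[-0.5,-0.23,-13.95],"yaw":-0.097},{"hand":0.3,"slide":[-0.5,-0.23,-13.95],"yaw":-0.097},{"hand":0.6,"slide":[-0.5,-0.23,-13.95],"yaw":-0.097},{"hand":1,"slide":[-0.5,-0.23,-13.95],"yaw":-0.097},{"hand":1,"slide":[-0.5,-0.23,-13.95],"yaw":-0.097},{"hand":1,"slide":[-0.5,-0.23,-13.95],"yaw":-0.097},{"hand":1,"slide":[-0.5,-0.23,-13.95],"yaw":-0.097}]'
python3 w.py 3; python3 -c "
import cv2
cv2.imwrite('pics/w3c.png',cv2.imread('pics/w3.png')[150:600])"
```

```text
time_s: 4.82
tcp_pos: [0.5761, 0.3387, 0.1937]
ee_rot: [[-0.995, 0.095, 0.003], [0.095, 0.995, 0.003], [-0.002, 0.004, -1.0]]
wrist_force: [-0.2, 1.6, 1.5]
gripper_width: 0.277
4.825 [0.57608182 0.33866194 0.19370329] [-1.79770030e+00 -4.35281825e+01  1.56115955e+01  4.13777858e+00
 -7.23921955e-01 -1.18459689e-04]
```

View pics/w3c.png

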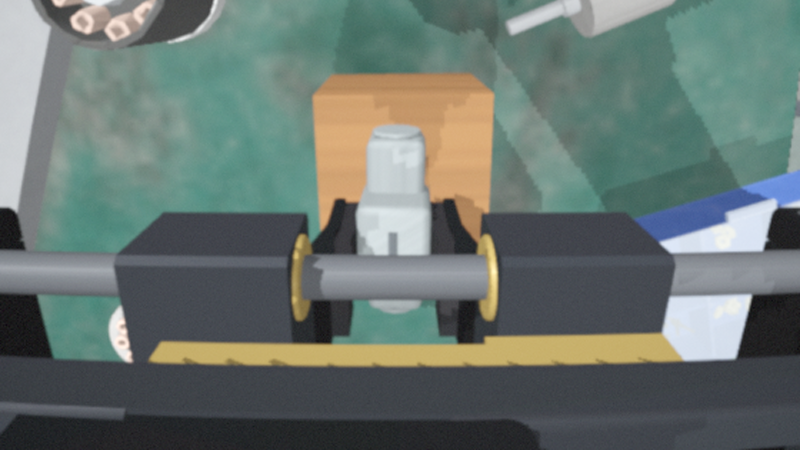

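Hammer is gripped (24 mm wide, head aligned with the tool). Lifting.

```bash
python3 -m inch '[{"hand":1,"slide":[0,0,2],"yaw":0},{"hand":1,"slide":[0,0,4.5],"yaw":0},{"hand":1,"slide":[0,0,7],"yaw":0},{"hand":1,"slide":[0,0,12],"yaw":0},{"hand":1,"slide":[0,0,17],"yaw":0},{"hand":1,"slide":[3,-5,17],"yaw":0},{"hand":1,"slide":[6,-10,17],"yaw":0},{"hand":1,"slide":[7,-15,17],"yaw":0},{"hand":1,"slide":[7,-20,17],"yaw":0},{"hand":1,"slide":[7,-25,17],"yaw":0}]'
```

```text
time_s: 6.12
tcp_pos: [0.6448, 0.0855, 0.3605]
ee_rot: [[-0.995, 0.096, -0.005], [0.096, 0.995, -0.001], [0.005, -0.002, -1.0]]
wrist_force: [0.2, 0.9, -3.2]
gripper_width: 0.28
```

```bash
python3 -m inch '[{"hand":1,"slide":[0,-6,0],"yaw":0},{"hand":1,"slide":[-1,-12,0],"yaw":0},{"hand":1,"slide":[-3,-18,0],"yaw":0},{"hand":1,"slide":[-5,-24,0],"yaw":0},{"hand":1,"slide":[-7,-30,0],"yaw":0},{"hand":1,"slide":[-10,-35,0],"yaw":0},{"hand":1,"slide":[-13,-40,0],"yaw":0},{"hand":1,"slide":[-16,-45,0],"yaw":0},{"hand":1,"slide":[-17.6,-51,0],"yaw":0},{"hand":1,"slide":[-17.6,-51,0],"yaw":0}]'
python3 -m inch '[{"hand":1,"slide":[0,0,0],"yaw":0},{"hand":1,"slide":[0,0,0],"yaw":0}]'
python3 w.py 4; python3 - <<'E'
from h import *
im=capture('scene'); np.save('scene4',im); w=cv2.imread('pics/w4.png')
t=capture('top'); np.save('top4',t)
z=cv2.resize(im[95:215,290:390],(500,600),interpolation=cv2.INTER_CUBIC)
cv2.imwrite('pics/c4.png',np.hstack([z,w[150:450,250:550].repeat(2,0)[:600,:300]]))
E
```

```text
time_s: 7.38
tcp_pos: [0.4669, -0.4258, 0.3601]
ee_rot: [[-0.995, 0.101, -0.005], [0.101, 0.995, 0.003], [0.005, 0.002, -1.0]]
wrist_force: [-1.0, 0.8, -3.7]
gripper_width: 0.273
time_s: 7.62
tcp_pos: [0.4698, -0.4215, 0.3622]
ee_rot: [[-0.996, 0.094, -0.001], [0.094, 0.996, 0.001], [0.001, 0.001, -1.0]]
wrist_force: [-0.1, 0.6, -3.3]
gripper_width: 0.272
7.625 [ 0.46984123 -0.42147784  0.362173  ] [-4.86329477e-01 -4.04671633e+01  2.09568769e+01  4.95494932e+00
 -7.51889474e-02 -1.01891801e-03]
```

View pics/c4.png

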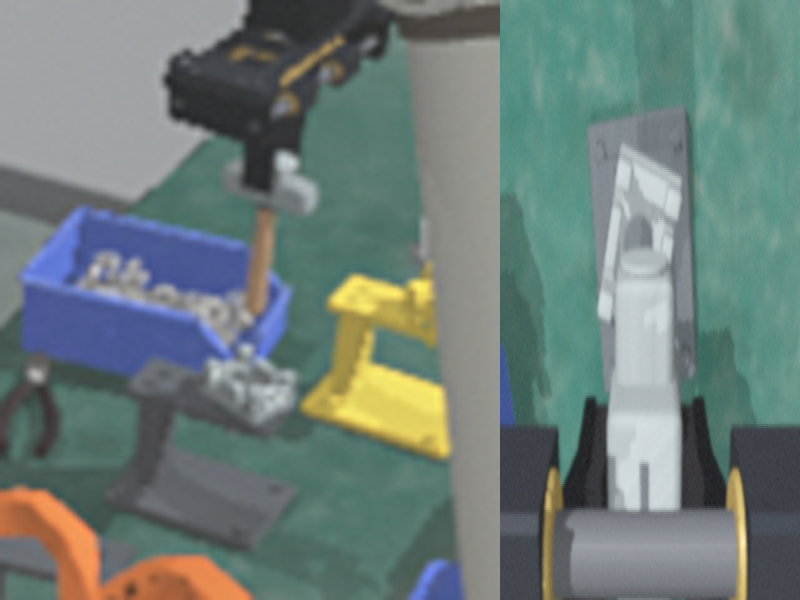

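```bash
cat > hd.py <<'E'
from h import *
from scipy.optimize import least_squares
def handle(im,s,half=14,show=1):
    c=cam('scene'); R=np.array(s['ee_rot']); T=np.array(s['tcp_pos'])
    b=im.astype(float); w=np.clip((b[...,2]-b[...,0])-35,0,60) # brownness
    end=proj(c,T+R@[0,0,.179])[0]; top=proj(c,T+R@[0,0,.085])[0]
    pts=[]
    for v in range(int(top[1])-1,int(end[1])+4):
        u0=top[0]+(end[0]-top[0])*(v-top[1])/(end[1]-top[1]); a=int(u0-7); r=w[v,a:a+15]
        if r.sum()>60: pts.append((v,(r*np.arange(a,a+15)).sum()/r.sum(),r.sum(),u0))
    return c,R,T,np.array(pts),top,end
if __name__=='__main__':
    import pickle
    im=np.load('scene4.npy'); s=pickle.load(open('s4.pkl','rb'))
    c,R,T,p,top,end=handle(im,s); np.set_printoptions(precision=1,suppress=True); print(top,end);print(p)
    def pp(th,ox):
        A=T+R@[ox+np.sin(th)*.015,0,.085]; E=T+R@[ox+np.sin(th)*.109,0,.179]; return proj(c,[A,E])
    def res(x):
        q=pp(*x[:2]); return np.r_[q[0,0]+(q[1,0]-q[0,0])*(p[:,0]-q[0,1])/(q[1,1]-q[0,1])-p[:,1], (x[1]+.002)/.004]
    for sel in (slice(3,-3),slice(5,-2)):
        P=p; p=P[sel]; r=least_squares(res,[0,0]); print(np.degrees(r.x[0]),r.x[1]*1e3,res(r.x)); p=P
E
python3 hd.py
```

```text
[343.6 134.2] [341.1 157.1]
[]Traceback (most recent call last):
  File "hd.py", line 21, in <module>
    P=p; p=P[sel]; r=least_squares(res,[0,0]); print(np.degrees(r.x[0]),r.x[1]*1e3,res(r.x)); p=P
                     ~~~~~~~~~~~~~^^^^^^^^^^^
    return func(*args, **kwargs)
    vector_fun = VectorFunction(
        fun_wrapped,
    ...<6 lines>...
        workers=workers
    )
    self._update_fun()
    ~~~~~~~~~~~~~~~~^^
    self.f = self.fun_wrapped(xp_copy(self.x))
             ~~~~~~~~~~~~~~~~^^^^^^^^^^^^^^^^^
    return np.atleast_1d(self.fun(x))
                         ~~~~~~~~^^^
    return self.f(x, *self.args, **self.kwargs)
           ~~~~~~^^^^^^^^^^^^^^^^^^^^^^^^^^^^^^
  File "hd.py", line 19, in res
    q=pp(*x[:2]); return np.r_[q[0,0]+(q[1,0]-q[0,0])*(p[:,0]-q[0,1])/(q[1,1]-q[0,1])-p[:,1], (x[1]+.002)/.004]
                                                       ~^^^^^
IndexError: too many indices for array: array is 1-dimensional, but 2 were indexed
```

```bash
python3 -c "
import numpy as np;im=np.load('scene4.npy').astype(int)
for v in (140,148):print(im[v,336:350].tolist())"
sed -i 's/-35,0,60)/-8,0,60)/; s/r.sum()>60/r.sum()>15/' hd.py; python3 hd.py
```

```text
[[103, 114, 79], [103, 112, 77], [105, 114, 79], [106, 114, 78], [101, 109, 85], [91, 106, 114], [91, 112, 138], [100, 123, 151], [107, 126, 133], [107, 119, 93], [107, 115, 79], [109, 118, 83], [109, 118, 85], [109, 119, 84]]
[[148, 88, 73], [149, 89, 73], [152, 90, 74], [131, 98, 100], [97, 108, 128], [90, 115, 140], [101, 128, 156], [121, 138, 148], [117, 125, 104], [102, 112, 71], [103, 112, 72], [105, 114, 76], [107, 116, 78], [108, 117, 81]]
[343.6 134.2] [341.1 157.1]
[[137.  342.7  66.  343.3]
 [138.  342.7 115.  343.2]
 [139.  342.6 106.  343.1]
 [140.  342.6 115.  343. ]
 [141.  342.5 133.  342.9]
 [142.  342.5 145.  342.8]
 [143.  342.4 154.  342.7]
 [144.  342.3 143.  342.6]
 [145.  342.1 129.  342.5]
 [146.  342.1 133.  342.3]
 [147.  341.7 138.  342.2]
 [148.  341.5 131.  342.1]
 [149.  341.1 118.  342. ]
 [150.  341.1 130.  341.9]
 [151.  341.1 139.  341.8]
 [152.  341.  129.  341.7]
 [153.  340.8 132.  341.6]
 [154.  340.7 148.  341.5]
 [155.  340.6 147.  341.4]
 [156.  340.4 140.  341.3]
 [157.  340.2  73.  341.1]]
-1.2982130967431602 -0.6744642823095145 [ 0.1 -0.1 -0.1 -0.2 -0.2 -0.2 -0.3 -0.1  0.1  0.3  0.2  0.  -0.   0.1
  0.1  0.3]
-1.3461859610764764 -0.6299460412197064 [-0.1 -0.2 -0.2 -0.2 -0.3 -0.1  0.1  0.3  0.2  0.  -0.   0.1  0.1  0.
  0.3]
```

```bash
python3 -m inch '[{"hand":1,"slide":[-0.4,-0.3,-3],"yaw":0},{"hand":1,"slide":[-0.4,-0.3,-4.2],"yaw":0},{"hand":1,"slide":[-0.4,-0.3,-4.2],"yaw":0},{"hand":1,"slide":[-0.4,-0.3,-4.2],"yaw":0}]'
python3 w.py 5; python3 - <<'E'
from h import *
import pickle
s=pickle.load(open('s5.pkl','rb'));c=cam('scene')
im=capture('scene'); np.save('scene5',im); w=cv2.imread('pics/w5.png')
print(proj(c,[[.4685,-.425,.116],np.array(s['tcp_pos'])+np.array(s['ee_rot'])@[-.0025,0,.179]]))
z=cv2.resize(im[130:190,315:365],(500,600),interpolation=cv2.INTER_CUBIC)
cv2.imwrite('pics/c5.png',np.hstack([z,cv2.resize(w[150:450,270:570],(300,300)).repeat(2,0)]))
E
```

```text
time_s: 8.28
tcp_pos: [0.4662, -0.4257, 0.322]
ee_rot: [[-0.996, 0.094, 0.001], [0.094, 0.996, -0.002], [-0.002, -0.001, -1.0]]
wrist_force: [0.3, 0.3, -3.8]
gripper_width: 0.274
8.275 [ 0.46619695 -0.42574048  0.32197576] [ 2.08163116e-02 -4.05476797e+01  2.01544619e+01  4.75834876e+00
 -7.76819000e-02 -7.27862589e-04]
[[340.12172996 172.04776746]
 [340.82426206 165.82166582]]
```

View pics/c5.png

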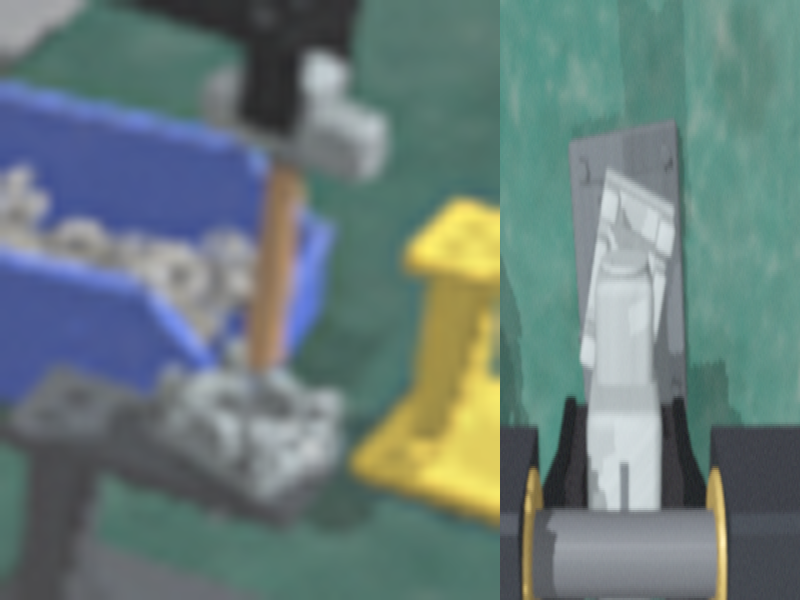

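```bash
python3 -m inch '[{"hand":1,"slide":[0,0,-1],"yaw":0},{"hand":1,"slide":[0,0,-1.8],"yaw":0},{"hand":1,"slide":[0,0,-2.3],"yaw":0},{"hand":1,"slide":[0,0,-2.3],"yaw":0}]'; python3 -m inch '[{"hand":1,"slide":[0,0,-0.3],"yaw":0},{"hand":1,"slide":[0,0,-0.5],"yaw":0},{"hand":1,"slide":[0,0,-0.5],"yaw":0}]'
```

```text
time_s: 8.88
tcp_pos: [0.4654, -0.4255, 0.2969]
ee_rot: [[-0.995, 0.095, -0.001], [0.095, 0.995, 0.001], [0.001, 0.001, -1.0]]
wrist_force: [0.0, -0.6, -3.4]
gripper_width: 0.277
time_s: 9.25
tcp_pos: [0.4655, -0.4255, 0.2926]
ee_rot: [[-0.995, 0.095, -0.0], [0.095, 0.995, 0.0], [0.0, 0.0, -1.0]]
wrist_force: [0.1, -1.0, -3.3]
gripper_width: 0.273
```

```bash
python3 -m inch '[{"hand":1,"slide":[0,0,-0.4],"yaw":0},{"hand":1,"slide":[0,0,-0.6],"yaw":0},{"hand":1,"slide":[0,0,-0.6],"yaw":0}]'; python3 -m inch '[{"hand":1,"slide":[0,0,-0.5],"yaw":0},{"hand":1,"slide":[0,0,-1],"yaw":0},{"hand":1,"slide":[0,0,-1],"yaw":0}]'
```

```text
time_s: 9.62
tcp_pos: [0.4662, -0.4256, 0.2868]
ee_rot: [[-0.995, 0.095, 0.002], [0.095, 0.995, -0.001], [-0.002, -0.0, -1.0]]
wrist_force: [2.7, -0.4, -3.5]
gripper_width: 0.269
time_s: 10.0
tcp_pos: [0.4658, -0.4255, 0.2761]
ee_rot: [[-0.995, 0.095, 0.0], [0.095, 0.995, 0.0], [-0.0, 0.0, -1.0]]
wrist_force: [2.8, -0.1, -4.6]
gripper_width: 0.272
```

```bash
python3 -m inch '[{"hand":1,"slide":[0.1,0,0],"yaw":0},{"hand":1,"slide":[0.1,0,-0.7],"yaw":0},{"hand":1,"slide":[0.1,0,-1.5],"yaw":0},{"hand":1,"slide":[0.1,0,-1.5],"yaw":0}]'; python3 -m inch '[{"hand":1,"slide":[0,0,-0.7],"yaw":0},{"hand":1,"slide":[0,0,-1.5],"yaw":0},{"hand":1,"slide":[0,0,-2.2],"yaw":0},{"hand":1,"slide":[0,0,-2.2],"yaw":0}]'
```

```text
time_s: 10.5
tcp_pos: [0.4664, -0.4253, 0.2605]
ee_rot: [[-0.995, 0.095, -0.001], [0.095, 0.995, 0.001], [0.001, 0.001, -1.0]]
wrist_force: [3.5, 0.5, -4.6]
gripper_width: 0.277
time_s: 11.0
tcp_pos: [0.4668, -0.4254, 0.2387]
ee_rot: [[-0.995, 0.095, -0.0], [0.095, 0.995, 0.001], [0.0, 0.001, -1.0]]
wrist_force: [3.5, 0.2, -4.7]
gripper_width: 0.27
```

```bash
python3 -m inch '[{"hand":1,"slide":[0.15,0,0],"yaw":0},{"hand":1,"slide":[0.15,0,-0.8],"yaw":0},{"hand":1,"slide":[0.15,0,-1.3],"yaw":0},{"hand":1,"slide":[0.15,0,-1.3],"yaw":0}]'; python3 -m inch '[{"hand":1,"slide":[0,0,-0.2],"yaw":0},{"hand":1,"slide":[0,0,-0.4],"yaw":0},{"hand":1,"slide":[0,0,-0.4],"yaw":0}]'
```

```text
time_s: 11.5
tcp_pos: [0.4676, -0.4254, 0.2259]
ee_rot: [[-0.995, 0.095, -0.002], [0.095, 0.995, 0.001], [0.002, 0.001, -1.0]]
wrist_force: [1.5, -0.1, -4.0]
gripper_width: 0.27
time_s: 11.88
tcp_pos: [0.4678, -0.4255, 0.2225]
ee_rot: [[-0.995, 0.095, -0.001], [0.095, 0.995, 0.0], [0.001, 0.0, -1.0]]
wrist_force: [-0.1, -1.2, -3.1]
gripper_width: 0.276
```

```bash
python3 -m inch '[{"hand":1,"slide":[0,0,-0.1],"yaw":0},{"hand":1,"slide":[0,0,-0.2],"yaw":0},{"hand":1,"slide":[0,0,-0.2],"yaw":0}]'; python3 -m inch '[{"hand":1,"slide":[0,0,-0.1],"yaw":0},{"hand":1,"slide":[0,0,-0.1],"yaw":0}]';  python3 -m inch '[{"hand":1,"slide":[0,0,-0.1],"yaw":0},{"hand":1,"slide":[0,0,-0.1],"yaw":0}]'
```

```text
time_s: 12.25
tcp_pos: [0.468, -0.4255, 0.2206]
ee_rot: [[-0.995, 0.095, -0.0], [0.095, 0.995, 0.0], [0.0, 0.0, -1.0]]
wrist_force: [0.2, 1.1, -4.2]
gripper_width: 0.279
time_s: 12.5
tcp_pos: [0.4682, -0.4256, 0.2201]
ee_rot: [[-0.995, 0.095, 0.0], [0.095, 0.995, -0.0], [-0.0, -0.0, -1.0]]
wrist_force: [-0.9, 0.7, -2.5]
gripper_width: 0.274
time_s: 12.75
tcp_pos: [0.4682, -0.4257, 0.2197]
ee_rot: [[-0.996, 0.095, 0.0], [0.095, 0.996, -0.001], [-0.0, -0.001, -1.0]]
wrist_force: [-1.1, 0.9, 2.6]
gripper_width: 0.271
```

Head is resting on the prongs, just as predicted. I'll ease off and turn.

```bash
python3 -m inch '[{"hand":1,"slide":[0,0,0.05],"yaw":0},{"hand":1,"slide":[0,0,0.05],"yaw":-0.05},{"hand":1,"slide":[0,0,0.05],"yaw":-0.1},{"hand":1,"slide":[0,0,0.05],"yaw":-0.15},{"hand":1,"slide":[0,0,0.05],"yaw":-0.15}]'; python3 -m inch '[{"hand":1,"slide":[0,0,0],"yaw":-0.04},{"hand":1,"slide":[0,0,0],"yaw":-0.08},{"hand":1,"slide":[0,0,0],"yaw":-0.08}]'; python3 -m inch '[{"hand":1,"slide":[0,0,0],"yaw":-0.03},{"hand":1,"slide":[0,0,0],"yaw":-0.03}]'
```

```text
time_s: 13.38
tcp_pos: [0.4686, -0.4264, 0.2199]
ee_rot: [[-0.97, 0.242, 0.002], [0.242, 0.97, -0.002], [-0.002, -0.002, -1.0]]
wrist_force: [0.0, -2.1, 0.7]
gripper_width: 0.274
time_s: 13.75
tcp_pos: [0.4686, -0.4261, 0.2197]
ee_rot: [[-0.948, 0.318, 0.002], [0.318, 0.948, -0.002], [-0.002, -0.001, -1.0]]
wrist_force: [-0.5, -2.2, 0.1]
gripper_width: 0.274
time_s: 14.0
tcp_pos: [0.4677, -0.4247, 0.218]
ee_rot: [[-0.937, 0.349, -0.001], [0.349, 0.937, 0.003], [0.002, 0.002, -1.0]]
wrist_force: [1.3, -1.1, -4.0]
gripper_width: 0.272
```

```bash
python3 -m inch '[{"hand":1,"slide":[0,0,-0.1],"yaw":0},{"hand":1,"slide":[0,0,-0.2],"yaw":0},{"hand":1,"slide":[0,0,-0.2],"yaw":0}]'; python3 -m inch '[{"hand":1,"slide":[0,0,-0.1],"yaw":0},{"hand":1,"slide":[0,0,-0.2],"yaw":0},{"hand":1,"slide":[0,0,-0.2],"yaw":0}]'
```

```text
time_s: 14.38
tcp_pos: [0.4678, -0.4251, 0.2165]
ee_rot: [[-0.938, 0.348, -0.001], [0.348, 0.938, 0.001], [0.002, 0.001, -1.0]]
wrist_force: [-0.9, -0.1, -3.0]
gripper_width: 0.273
time_s: 14.75
tcp_pos: [0.468, -0.4254, 0.215]
ee_rot: [[-0.938, 0.348, -0.0], [0.348, 0.938, 0.001], [0.0, 0.0, -1.0]]
wrist_force: [0.2, 0.8, -3.9]
gripper_width: 0.274
```

Free below the prong tops (.2197); I'll carry on to the seat (expected TCP ≈ .2087).

```bash
python3 -m inch '[{"hand":1,"slide":[0,0,-0.1],"yaw":0},{"hand":1,"slide":[0,0,-0.3],"yaw":0},{"hand":1,"slide":[0,0,-0.3],"yaw":0}]'; python3 -m inch '[{"hand":1,"slide":[0,0,-0.1],"yaw":0},{"hand":1,"slide":[0,0,-0.2],"yaw":0},{"hand":1,"slide":[0,0,-0.2],"yaw":0}]'; python3 -m inch '[{"hand":1,"slide":[0,0,-0.1],"yaw":0},{"hand":1,"slide":[0,0,-0.1],"yaw":0}]'
```

```text
time_s: 15.12
tcp_pos: [0.4682, -0.4255, 0.2121]
ee_rot: [[-0.938, 0.348, 0.0], [0.348, 0.938, 0.0], [-0.0, 0.0, -1.0]]
wrist_force: [0.6, 2.0, -3.7]
gripper_width: 0.274
time_s: 15.5
tcp_pos: [0.4681, -0.4255, 0.2102]
ee_rot: [[-0.938, 0.348, 0.0], [0.348, 0.938, 0.0], [-0.0, 0.0, -1.0]]
wrist_force: [0.8, 1.4, -3.1]
gripper_width: 0.272
time_s: 15.75
tcp_pos: [0.4682, -0.4255, 0.2099]
ee_rot: [[-0.938, 0.348, 0.0], [0.348, 0.938, -0.0], [-0.0, -0.0, -1.0]]
wrist_force: [0.3, 3.3, 0.7]
gripper_width: 0.272
```

```bash
python3 -m inch '[{"hand":1,"slide":[0,0,-0.05],"yaw":0},{"hand":1,"slide":[0,0,-0.05],"yaw":0}]'; python3 -m inch '[{"hand":0.9,"slide":[0,0,-0.05],"yaw":0},{"hand":0.7,"slide":[0,0,-0.05],"yaw":0},{"hand":0.45,"slide":[0,0,-0.05],"yaw":0},{"hand":0.45,"slide":[0,0,-0.05],"yaw":0}]'
```

```text
time_s: 16.0
tcp_pos: [0.4682, -0.4256, 0.2094]
ee_rot: [[-0.938, 0.348, 0.0], [0.348, 0.938, -0.0], [-0.001, -0.0, -1.0]]
wrist_force: [0.4, 3.5, 4.0]
gripper_width: 0.271
time_s: 16.5
tcp_pos: [0.468, -0.426, 0.208]
ee_rot: [[-0.938, 0.348, -0.0], [0.348, 0.938, -0.0], [0.0, -0.0, -1.0]]
wrist_force: [-0.4, -0.2, 0.3]
gripper_width: 0.444
```

```bash
python3 -m inch '[{"hand":0.4,"slide":[0,0,0],"yaw":0},{"hand":0.4,"slide":[0,0,1],"yaw":0},{"hand":0.4,"slide":[0,0,3],"yaw":0},{"hand":0.4,"slide":[0,0,7],"yaw":0},{"hand":0,"slide":[-1,0,13],"yaw":0.35},{"hand":0,"slide":[-1,0,13],"yaw":0.35},{"hand":0,"slide":[-1,0,13],"yaw":0.35}]'
python3 w.py 6; python3 - <<'E'
from h import *
im=capture('scene'); w=cv2.imread('pics/w6.png')
z=cv2.resize(im[130:205,310:370],(480,600),interpolation=cv2.INTER_CUBIC)
cv2.imwrite('pics/c6.png',np.hstack([z,cv2.resize(w[180:380,290:450],(320,400),interpolation=cv2.INTER_CUBIC).copy() if 0 else cv2.copyMakeBorder(cv2.resize(w[180:380,300:460],(320,400)),0,200,0,0,cv2.BORDER_CONSTANT)]))
E
```

```text
time_s: 17.38
tcp_pos: [0.458, -0.4255, 0.3395]
ee_rot: [[-1.0, 0.007, 0.002], [0.007, 1.0, -0.001], [-0.002, -0.001, -1.0]]
wrist_force: [-0.8, 0.1, -0.5]
gripper_width: 0.858
17.375 [ 0.45796437 -0.42547708  0.33951617] [-5.53315203e-02 -3.97174931e+01  2.01739258e+01  4.55136716e+00
 -3.01597430e-02  2.80485945e-01]
```

View pics/c6.png

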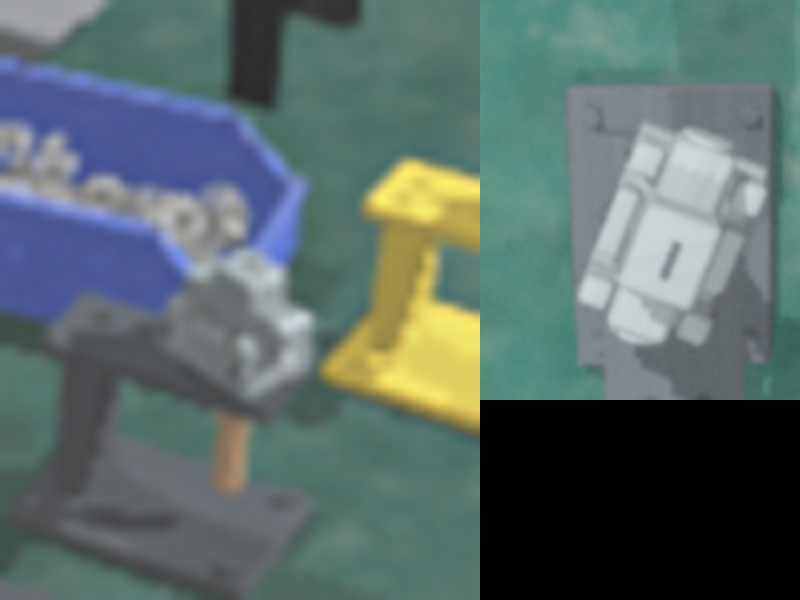

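```bash
python3 - <<'E'
from h import *
import pickle
c=cam('scene');print(proj(c,[[.4685,-.425,.03],[.4685,-.425,.041],[.4685,-.425,.159],[.4685,-.425,.170]]))
w=cam('wrist',pickle.load(open('s6.pkl','rb')))
P=proj(w,[[.4685,-.425,.159],[.4685,-.425,.170]])/.7;print((P-[300,180])*2+[480,0])
E
```

```text
[[338.06455545 190.41323077]
 [338.3200585  188.13535075]
 [341.20387779 162.36365474]
 [341.48674722 159.82960575]]
[[672.71149221 266.57841253]
 [672.85625646 278.60501678]]
```

```bash
python3 -c "from station import finish_job;print(finish_job())"
```

```text
the job is handed in; nothing more can be done
None
```

The hammer is in the steel holder with its head down in the fork, and the job is handed in. It took about 17.5 s of the 64 s allowed.

**What I did:** I gripped the hammer by its eye block, lifted it out of the wooden block and lowered the handle through the ring, about 0.25 rad out of line with the fork. With the head resting lightly on the prongs, I turned it until it dropped. I then lowered it to the seat, let go and raised the gripper clear. The contact force between hammer and holder read about 8 N at most.

**Last checks:**
- **Drop:** contact on the prongs came at TCP z ≈ 0.220 and on the seat at ≈ 0.2095. That is a drop of 10 to 11 mm, against 11 expected.
- **Wrist camera:** it shows the head lying between both pairs of prongs. The eye's top is where it should be when home, to about 2–3 px.
- **Scene camera:** the handle end is in line with the ring axis, at row 191.5. Fully home predicts 190.4, and a head still on the prongs 188.1. The handle looks upright.

**Disagreements and things not checked:**
- In the grip the handle leaned about 1.3°, which gave a side force of about 3 N in the ring. I shifted the arm a few millimetres to relieve it.
- I took no final picture of the loose parts on the bench. The gripper passed well above them and no unexpected wrist forces showed.
- The orange hose crosses the area the arm passed through, and I did not check whether the arm touched it.

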